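# Pop and open the blue touch-latch cup box

### The job

Open the steel box with the blue lid to get at the paper cups: gently press the black spot on the lid with the shut fingertips so that the catch lets go, take the fingers away so that the lid springs ajar by itself, then push its front edge up and back with the fingers until the lid stands about upright and stays open, and move clear. Leave the yellow and white lids shut, and do not pick up or shift anything else on the counter.

Things in the scene. Friction and masses are not known exactly. Their poses are not given: they have to be found in the camera images.
- box_blue: open steel box 190 deep x 160 wide x 110 mm high with the blue lid, fixed on a black plinth 0 to 65 mm high on the counter, walls 6 mm; origin at the centre of its underside, x from its front (free edge of the lid, towards the robot) to its back. The flat lid, 172 deep x 142 wide x 8 mm thick, lies inside the rim; its top is 112 mm above the origin, 2 mm above the rim
- lid_blue (a joint): hinge of the blue lid, rad: 0 = shut and latched, grows as the free front edge rises (1.57 = upright); the stop is at 1.75, and the lid can be pressed in to about -0.065. When the catch lets go and the finger lifts off, a spring raises the lid to about 0.75 rad; from there about 1 N at the free edge, up and back along its arc, swings it farther (a level push can bind) and it stays where left
- lid_blue_spot (a point): centre of the black push spot (28 mm disc) on top of the blue lid, 32 mm behind its front edge, 140 mm from the hinge line; moves with the lid. Pushing the spot down 5 to 8 mm (2 to 4 N; it bottoms out at 9 mm) frees the catch. Lid shut: x level from front edge to hinge, z up
- lid_blue_edge (a point): middle of the front (free) edge of the blue lid, halfway through its 8 mm thickness, 172 mm from the hinge line; it moves with the lid. Push the lid open near here: the hook of the catch hangs 30 mm below the lid, 40 to 62 mm to the right of its middle (seen from the robot) and 140 mm from the hinge line
- lid_blue_hinge (a point): middle of the blue lid's hinge line, at the far side of its box, 104 mm above the underside of its box, level with the shut lid's underside; fixed to the box: x points level from the front of the box to its back, y along the hinge, z up
- lid_yellow (a joint): hinge of the yellow lid, rad: 0 = shut and latched, grows as the free front edge rises (1.57 = upright); the stop is at 1.75, and the lid can be pressed in to about -0.065; the box and its catch are like the blue one's
- lid_yellow_spot (a point): centre of the black push spot on the top of the yellow lid, as on the blue one
- lid_white (a joint): hinge of the white lid, rad: 0 = shut and latched, grows as the free front edge rises (1.57 = upright); the stop is at 1.75, and the lid can be pressed in to about -0.065; the box and its catch are like the blue one's
- lid_white_spot (a point): centre of the black push spot on the top of the white lid, as on the blue one
- bottle: white squeeze bottle with red cap, 48 across, 170 mm high, standing at the left or right end of the row of boxes; origin at the centre of its underside
- jar: amber glass jar with brass cap, 52 across, 90 mm high, standing at the left or right end of the row of boxes; origin at the centre of its underside
- tub: white open tub, 100 across, 90 mm high, on the left; origin at the centre of its underside
- spatula: wooden-handled spatula, 280 mm long, lying flat in front of the boxes near the robot; origin under its middle
- bun: round brown bun, 72 across, 42 mm high, in front of the boxes near the robot; origin at the centre of its underside
- bowl: steel bowl, 120 across, 50 mm high, on the right; origin at the centre of its underside

How it is judged:
By the outcome, as a careful person would: the job done as asked, in the order asked, and still so for the second after the job is handed in, with the robot touching nothing.
It also fails if it takes over 46 s, if anything falls off the work surface, if the arm or the gripper's body presses on something with over 40 N, if the wrist force passes 120 N, or if a joint passes its speed limit or range.

### The arm

A 6-joint arm with a two-finger parallel gripper is mounted at the origin on the work surface. World frame = base frame: x ahead of the robot, y to its left, z up, the work surface at z = 0. Lengths are in m, angles in rad, forces in N, time in s.
With the tool pointing down it reaches from about 0.35 to 0.8 m from the base axis. Payload 7.3 kg.
Tool frame: the origin (TCP) lies midway between the tips of the shut fingers; the grasp point (between the pads) lies 19 mm behind it; z points along the fingers, y is the line along which they close (so a half turn about z gives the same grasp; the last joint's range is limited). The gripper opens to 85 mm and grips with 20 to 120 N. Pads are 22 mm wide; open, the fingers measure 114 mm over their backs; the gripper's body (76 mm by 85 mm) begins 54 mm behind the grasp point. The pads swing forward as they close: fully open they stand 13 mm farther back than shut.
Start: joints at [1.028, 0.342, 1.524, -0, 1.275, -0.146], TCP at [0.203, 0.484, 0.231] pointing down, gripper open.
Joint ranges: [-2.53, 2.53], [-0.77, 2.02], [0.04, 2.7], [-1, 4.14], [0.28, 2.66], [-3.11, 3.11]. Speed limits (rad/s): [2.57, 2.57, 3.14, 3.14, 3.14, 3.14].

### API

Orientations are given as a rotation vector (axis times angle).
In Python, from workcell import status, imaging, ctrl gives the robot as it stands.
- The arm moves only by the shell command python3 -m crank 'ROWS' [FORCE]. ROWS is a JSON object of lists of equal length, an entry for each row: "translation": the shift along the tool's x, y, z in m, a list of three; "yaw": the turn about the tool's z in rad; "jaw": the gripper's target within -1 to 1 (shut at 1, half-way at 0, fully open at -1). In form: {"translation": [[tx, ty, tz], ...], "yaw": [yaw, ...], "jaw": [jaw, ...]}. A call has exactly 8 rows; each row is the pose to reach, as a shift and turn from the pose commanded when the call began, along the tool's axes at that moment; what a row does not reach only later rows make up. A row lasts 1/8 s, in which the tool goes at most 62.5 mm and 10.7 degrees, less where a joint would pass 70% of its speed; a pose out of reach is approached as far as the arm can. A call with a gripper value outside its range is refused whole. The fingers move at their own pace and stop on an object; FORCE is the grip in N (left out, the last holds). Time passes only in rows, so rows that repeat a pose let the fingers close, or fill a call up. It gives the time, the measured TCP pose, the force, the opening and the grip force at its end, in the units of the state.
- status.observe(): the state, without advancing time (a new reading comes with each control period).
- imaging.snapshot(name): name is "side" or "top" or "wrist"; returns a dict with "frame" (420x560x3 uint8, red, green, blue), "K" (3x3 intrinsics, pixels), "distortion" ([k1, k2, p1, p2, k3] as OpenCV has them; the pictures are not rectified), "rvec" (rotation vector, rad) and "tvec" (3), from world to camera coordinates, as OpenCV has them; the wrist camera has in their place "mount" (4x4, takes a point from camera to tool coordinates, whose origin is the TCP and whose axes are the flange's). Camera axes: x right, y down, z forward; pixel columns grow to the right and rows downward; lengths in m; the calibration is good to about 2 mm. A picture is of the moment at which its call begins: read the wrist's pose just before it. There is no depth.
- ctrl.sign_off(): hands the job in; it is judged then, once.
The state is a dict: "t": time; "joint_pos": joint angles; "joint_velocities": joint speeds; "effort": joint torques, N m; "position": TCP position; "eef_rot": TCP orientation; "ft_force": force on the tool from outside, world axes, zero at the start; "wrist_torque": the same for the moment, N m; "grip_width": finger opening in m; "grip_force": force on a finger pad.
Only numpy, scipy, OpenCV 4.12 (cv2) and the standard library are available. Lean on these libraries where they do the work, as an engineer would, in place of code of your own. Each camera call takes 0.05 s, during which the arm holds its last target. There are 200 camera calls.

## Working session

There is one attempt and no reset: what is moved stays moved. The work goes in short steps, Python scripts to look and compute and a shell command to move; the robot and the scene stay as the last step left them, time stands still between calls to the robot, and variables do not carry over. Pictures are saved under pics/ and viewed, at most 10 in all, crops included, and the job is handed in when it is done.

```bash
mkdir -p pics
python3 - <<'E'
from workcell import status, imaging
import cv2
s=status.observe(); print(s['t'],s['position'],s['eef_rot'])
for n in('top','side'):
    d=imaging.snapshot(n); cv2.imwrite(f'pics/{n}0.png',d['frame'][...,::-1]); print(n,d['K'],d['distortion'],d['rvec'],d['tvec'])
E
```

```text
0.0 [0.20266098 0.48387684 0.23061143] [-6.19118027e-01 -3.07944792e+00  2.32673348e-03]
top [[443.10224135   0.         276.87468286]
 [  0.         443.10224135 202.14580052]
 [  0.           0.           1.        ]] [0.04617553 0.         0.         0.         0.        ] [ 2.19554078 -2.1666934   0.05136682] [-0.01847314  0.51488925  1.23925177]
side [[535.62900347   0.         280.06282989]
 [  0.         535.62900347 205.47742298]
 [  0.           0.           1.        ]] [0.02863398 0.         0.         0.         0.        ] [ 2.28218849 -0.33950914  0.16754829] [-0.50377759  0.17382134  1.56423934]
```

View pics/top0.png

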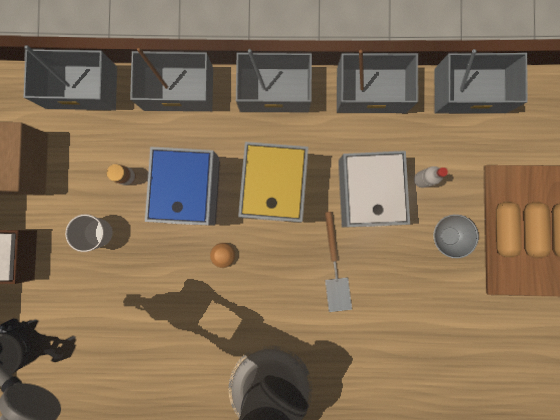

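View pics/side0.png

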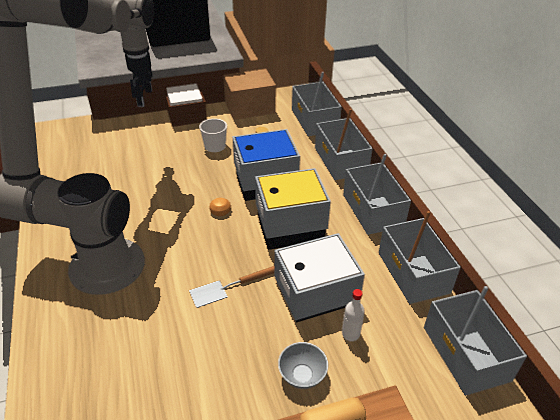

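The blue lid is at about (182,186) in the top view with its spot at (177,207). In the side view the spot is at (249,147). I'll triangulate it, because the plinth height isn't known.

```bash
cat > h.py <<'E'
import numpy as np, cv2
from workcell import status, imaging
from scipy.spatial.transform import Rotation as R
def ray(d,uv):
    n=cv2.undistortPoints(np.array([[uv]],float),d['K'],np.array(d['distortion']))[0,0]
    Rm=cv2.Rodrigues(np.array(d['rvec'],float))[0]; 
    v=Rm.T@np.array([*n,1]); return -Rm.T@np.array(d['tvec']).ravel(), v/np.linalg.norm(v)
def plane(d,uv,z):
    o,v=ray(d,uv); return o+v*(z-o[2])/v[2]
def tri(a,b):
    A=sum(np.eye(3)-np.outer(v,v) for o,v in(a,b)); B=sum((np.eye(3)-np.outer(v,v))@o for o,v in(a,b))
    p=np.linalg.solve(A,B); return p,[np.linalg.norm(np.cross(p-o,v)) for o,v in(a,b)]
def blue(f):
    h=cv2.cvtColor(f,cv2.COLOR_RGB2HSV); m=cv2.inRange(h,(105,150,70),(128,255,255))
    cs,_=cv2.findContours(m,cv2.RETR_EXTERNAL,cv2.CHAIN_APPROX_NONE); return max(cs,key=cv2.contourArea)
def spot(f,c):
    m=np.zeros(f.shape[:2],np.uint8); cv2.drawContours(m,[c],-1,255,-1); m=cv2.erode(m,np.ones((3,3)))
    k=(f.max(2)<70)&(m>0); ys,xs=np.nonzero(k); return (xs.mean(),ys.mean()),len(xs)
E
python3 - <<'E'
from h import *
D={n:imaging.snapshot(n) for n in('top','side')}
S={}
for n,d in D.items():
    c=blue(d['frame']); S[n],k=spot(d['frame'],c); print(n,cv2.contourArea(c),S[n],k)
    d['q']=cv2.approxPolyDP(cv2.convexHull(c),6,True)[:,0]; print(d['q'].tolist())
p,e=tri(ray(D['top'],S['top']),ray(D['side'],S['side'])); print('spot',p,e)
for n in D:
    q=np.array([plane(D[n],u,p[2]) for u in D[n]['q']]); print(n,q.round(4).tolist(), q.mean(0), [np.linalg.norm(q[i]-q[i-1]).round(3) for i in range(len(q))])
E
```

```text
top 309.5 (np.float64(nan), np.float64(nan)) 0
[[193, 156], [206, 167], [205, 189], [182, 196], [176, 192]]
side 1276.5 (np.float64(248.92857142857142), np.float64(147.07142857142858)) 28
[[296, 154], [244, 161], [235, 137], [284, 130]]
spot [nan nan nan] [np.float64(nan), np.float64(nan)]
top [[nan, nan, nan], [nan, nan, nan], [nan, nan, nan], [nan, nan, nan], [nan, nan, nan]] [nan nan nan] [np.float64(nan), np.float64(nan), np.float64(nan), np.float64(nan), np.float64(nan)]
side [[nan, nan, nan], [nan, nan, nan], [nan, nan, nan], [nan, nan, nan]] [nan nan nan] [np.float64(nan), np.float64(nan), np.float64(nan), np.float64(nan)]h.py:18: RuntimeWarning: Mean of empty slice.
  k=(f.max(2)<70)&(m>0); ys,xs=np.nonzero(k); return (xs.mean(),ys.mean()),len(xs)
  ret = ret.dtype.type(ret / rcount)
```

```bash
sed -i 's/(105,150,70),(128,255,255)/(100,110,50),(130,255,255)/' h.py
python3 - <<'E'
from h import *
D={n:imaging.snapshot(n) for n in('top','side')}
f=D['top']['frame']; print(f[180,170],f[170,195],f[207,177])
S={}
for n,d in D.items():
    c=blue(d['frame']); S[n],k=spot(d['frame'],c); print(n,cv2.contourArea(c),S[n],k)
    d['q']=cv2.approxPolyDP(cv2.convexHull(c),6,True)[:,0]; print(d['q'].tolist())
p,e=tri(ray(D['top'],S['top']),ray(D['side'],S['side'])); print('spot',p,e)
for n in D:
    q=np.array([plane(D[n],u,p[2]) for u in D[n]['q']]); print(n,q.round(4).tolist(), q.mean(0), [np.linalg.norm(q[i]-q[i-1]).round(3) for i in range(len(q))])
E
```

```text
[ 67  99 159] [ 65  95 156] [66 64 64]
top 3679.5 (np.float64(177.0), np.float64(206.36764705882354)) 68
[[154, 151], [208, 154], [204, 220], [149, 217]]
side 1309.5 (np.float64(248.92857142857142), np.float64(147.07142857142858)) 28
[[296, 154], [245, 162], [235, 137], [284, 130]]
spot [0.49263338 0.23653171 0.15923781] [np.float64(0.00045330603452212127), np.float64(0.0004533060345221032)]
top [[0.6317, 0.2985, 0.1592], [0.6258, 0.1618, 0.1592], [0.4588, 0.168, 0.1592], [0.4646, 0.306, 0.1592]] [0.54524008 0.23357676 0.15923781] [np.float64(0.167), np.float64(0.137), np.float64(0.167), np.float64(0.138)]
side [[0.6278, 0.1577, 0.1592], [0.461, 0.1628, 0.1592], [0.4633, 0.3045, 0.1592], [0.632, 0.2984, 0.1592]] [0.54598325 0.23084428 0.15923781] [np.float64(0.141), np.float64(0.167), np.float64(0.142), np.float64(0.169)]
```

```bash
cat >> h.py <<'E'
def rel(target, s=None):
    s=s or status.observe(); M=R.from_rotvec(s['eef_rot']).as_matrix()
    return (M.T@(np.array(target)-s['position'])).round(4), M.round(3)
E
python3 - <<'E'
from h import *
t,M=rel([0.4926,0.2365,0.205]); print(t); print(M)
d=imaging.snapshot('wrist'); print(np.array(d['mount']).round(3))
E
```

```text
[-0.363  -0.1164  0.0261]
[[-0.922  0.386 -0.   ]
 [ 0.386  0.922 -0.   ]
 [ 0.    -0.    -1.   ]]
[[ 0.001 -0.947 -0.323  0.084]
 [ 1.     0.001  0.    -0.   ]
 [ 0.    -0.323  0.947 -0.144]
 [ 0.     0.     0.     1.   ]]
```

```bash
python3 -m crank '{"translation": [[-0.05,-0.016,0],[-0.10,-0.032,0],[-0.155,-0.05,0],[-0.21,-0.067,0],[-0.265,-0.085,0],[-0.315,-0.101,0],[-0.345,-0.111,0.01],[-0.363,-0.1165,0.02]], "yaw": [-0.05,-0.1,-0.15,-0.2,-0.25,-0.3,-0.33,-0.36], "jaw": [1,1,1,1,1,1,1,1]}' 20
python3 - <<'E'
from h import *
s=status.observe(); t,M=rel([0.4926,0.2365,0.17],s); print(t); print(M,s['grip_width'],s['ft_force'])
d=imaging.snapshot('wrist'); cv2.imwrite('pics/w1.png',d['frame'][...,::-1])
E
```

```text
t: 1.35
position: [0.4939, 0.235, 0.211]
eef_rot: [0.059, 3.141, 0.0]
ft_force: [-0.5, 0.6, -0.8]
grip_width: 0.0001
grip_force: 0.0
[0.0014 0.0014 0.041 ]
[[-0.999  0.038  0.   ]
 [ 0.038  0.999 -0.   ]
 [-0.     0.    -1.   ]] 7.213723743110278e-05 [-0.47799797  0.58189565 -0.78681137]
```

View pics/w1.png

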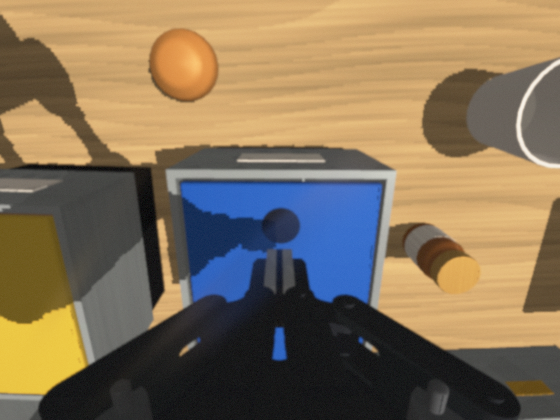

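The wrist view shows the shut fingers just behind the spot at (281,225), in line with the box. I'll use this as the second spot measurement.

```bash
cat >> h.py <<'E'
def wray(d,uv,s):
    T=np.eye(4); T[:3,:3]=R.from_rotvec(s['eef_rot']).as_matrix(); T[:3,3]=s['position']; T=T@np.array(d['mount'])
    n=cv2.undistortPoints(np.array([[uv]],float),d['K'],np.array(d['distortion']))[0,0]
    v=T[:3,:3]@np.array([*n,1]); return T[:3,3],v/np.linalg.norm(v)
E
python3 - <<'E'
from h import *
s=status.observe(); d=imaging.snapshot('wrist')
for uv in((281,225),(182,180),(383,182)):
    o,v=wray(d,uv,s); print(uv,(o+v*(0.159-o[2])/v[2]).round(4))
E
```

```text
(281, 225) [0.4922 0.2356 0.159 ]
(182, 180) [0.4562 0.1684 0.159 ]
(383, 182) [0.4626 0.3072 0.159 ]
```

```bash
python3 -m crank '{"translation": [[0.0015,0.001,0.02],[0.0015,0.001,0.035],[0.0015,0.001,0.045],[0.0015,0.001,0.047],[0.0015,0.001,0.049],[0.0015,0.001,0.051],[0.0015,0.001,0.051],[0.0015,0.001,0.051]], "yaw": [0,0,0,0,0,0,0,0], "jaw": [1,1,1,1,1,1,1,1]}'
```

```text
t: 2.45
position: [0.4913, 0.2376, 0.1605]
eef_rot: [0.058, 3.141, 0.0]
ft_force: [0.3, -0.0, 0.5]
grip_width: -0.0
grip_force: 0.0
```

```bash
python3 -m crank '{"translation": [[0,0,0.001],[0,0,0.002],[0,0,0.0025],[0,0,0.003],[0,0,0.003],[0,0,0.003],[0,0,0.003],[0,0,0.003]], "yaw": [0,0,0,0,0,0,0,0], "jaw": [1,1,1,1,1,1,1,1]}'
```

```text
t: 3.45
position: [0.4912, 0.2376, 0.1574]
eef_rot: [0.058, 3.141, 0.0]
ft_force: [-0.4, -0.3, 1.0]
grip_width: 0.0
grip_force: 1.0
```

```bash
python3 -m crank '{"translation": [[0,0,0.001],[0,0,0.002],[0,0,0.002],[0,0,0.002],[0,0,0.002],[0,0,0.002],[0,0,0.002],[0,0,0.002]], "yaw": [0,0,0,0,0,0,0,0], "jaw": [1,1,1,1,1,1,1,1]}'
python3 - <<'E'
from h import *
a=[]
for n in('side','side','top'):
    d=imaging.snapshot(n); a.append(status.observe()['ft_force'])
print(np.mean(a,0),np.std(a,0))
E
```

```text
t: 4.45
position: [0.4912, 0.2376, 0.1552]
eef_rot: [0.058, 3.141, 0.0]
ft_force: [-1.6, -0.9, 0.3]
grip_width: 0.0
grip_force: 0.5
[-1.24542393 -0.48000828  0.46257857] [0.31718363 1.01113718 0.4312529 ]
```

```bash
python3 -m crank '{"translation": [[0,0,0.001],[0,0,0.002],[0,0,0.002],[0,0,0.002],[0,0,0.002],[0,0,0.002],[0,0,0.002],[0,0,0.002]], "yaw": [0,0,0,0,0,0,0,0], "jaw": [1,1,1,1,1,1,1,1]}'
python3 - <<'E'
from h import *
a=[]
for n in('side','side','top'):
    d=imaging.snapshot(n); a.append(status.observe()['ft_force'])
print(np.mean(a,0),np.std(a,0))
E
```

```text
t: 5.6
position: [0.4912, 0.2376, 0.1533]
eef_rot: [0.058, 3.141, 0.0]
ft_force: [-1.7, -0.4, 2.6]
grip_width: 0.0004
grip_force: 0.9
[-0.58490134 -0.24166299  1.99002075] [0.50790072 0.59249453 0.10665136]
```

```bash
python3 -m crank '{"translation": [[0,0,0.001],[0,0,0.002],[0,0,0.002],[0,0,0.002],[0,0,0.002],[0,0,0.002],[0,0,0.002],[0,0,0.002]], "yaw": [0,0,0,0,0,0,0,0], "jaw": [1,1,1,1,1,1,1,1]}'
python3 - <<'E'
from h import *
a=[]
for n in('side','side','top'):
    d=imaging.snapshot(n); a.append(status.observe()['ft_force'])
print(np.mean(a,0),np.std(a,0))
E
```

```text
t: 6.75
position: [0.4912, 0.2376, 0.1513]
eef_rot: [0.058, 3.141, 0.0]
ft_force: [-1.4, -0.4, 0.3]
grip_width: -0.0001
grip_force: 0.6
[-0.88955461 -0.28943189  1.08550495] [0.25203665 0.39133339 0.71339171]
```

```bash
python3 -m crank '{"translation": [[0,0,0.0005],[0,0,0.001],[0,0,0.0015],[0,0,0.0015],[0,0,0.0015],[0,0,0.0015],[0,0,0.0015],[0,0,0.0015]], "yaw": [0,0,0,0,0,0,0,0], "jaw": [1,1,1,1,1,1,1,1]}'
python3 - <<'E'
from h import *
a=[]
for n in('side','side','top'):
    d=imaging.snapshot(n); a.append(status.observe()['ft_force'])
print(np.mean(a,0),np.std(a,0))
E
```

```text
t: 7.9
position: [0.4912, 0.2376, 0.1498]
eef_rot: [0.058, 3.141, 0.0]
ft_force: [-1.1, 0.2, 2.5]
grip_width: -0.0001
grip_force: 1.2
[-1.5672597  -0.32492245  2.6669316 ] [0.44104721 0.28512937 0.36694717]
```

```bash
python3 -m crank '{"translation": [[0,0,-0.05],[0,0,-0.11],[0,0,-0.16],[0.04,0,-0.16],[0.09,0,-0.16],[0.12,0,-0.16],[0.12,0,-0.16],[0.12,0,-0.16]], "yaw": [0,0,0,0,0,0,0,0], "jaw": [1,1,1,1,1,1,1,1]}'
python3 - <<'E'
from h import *
s=status.observe(); print(s['ft_force'],s['position'])
d=imaging.snapshot('side'); cv2.imwrite('pics/s2.png',cv2.resize(d['frame'][60:270,140:420,::-1],None,fx=2.5,fy=2.5))
E
```

```text
t: 9.05
position: [0.372, 0.242, 0.3099]
eef_rot: [0.058, 3.14, 0.0]
ft_force: [0.6, -0.1, 0.2]
grip_width: 0.0
grip_force: 0.0
[ 0.59905713 -0.12757548  0.18714331] [0.37201311 0.24201554 0.30986276]
```

View pics/s2.png

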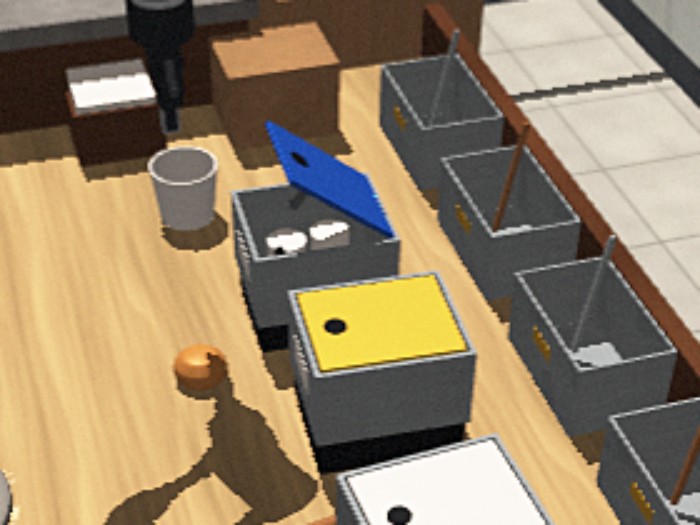

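The lid is ajar: its front edge is up and the cups are visible. The yellow and white lids are still shut. Next I'll push the edge up and back along its arc.

```bash
python3 -m crank '{"translation": [[-0.03,0,0.03],[-0.06,0,0.062],[-0.09,0,0.062],[-0.11,0,0.062],[-0.118,0,0.062],[-0.126,0,0.057],[-0.133,0,0.051],[-0.14,0,0.045]], "yaw": [0,0,0,0,0,0,0,0], "jaw": [1,1,1,1,1,1,1,1]}'
python3 - <<'E'
from h import *
s=status.observe(); print(s['ft_force'],s['position'])
d=imaging.snapshot('side'); cv2.imwrite('pics/s3.png',cv2.resize(d['frame'][60:270,140:420,::-1],None,fx=2.5,fy=2.5))
E
```

```text
t: 10.1
position: [0.5115, 0.2369, 0.2657]
eef_rot: [0.057, 3.14, 0.001]
ft_force: [0.2, 0.0, 0.5]
grip_width: -0.0
grip_force: 0.1
[0.16204961 0.01098229 0.50192082] [0.51145892 0.23692919 0.26569097]
```

View pics/s3.png

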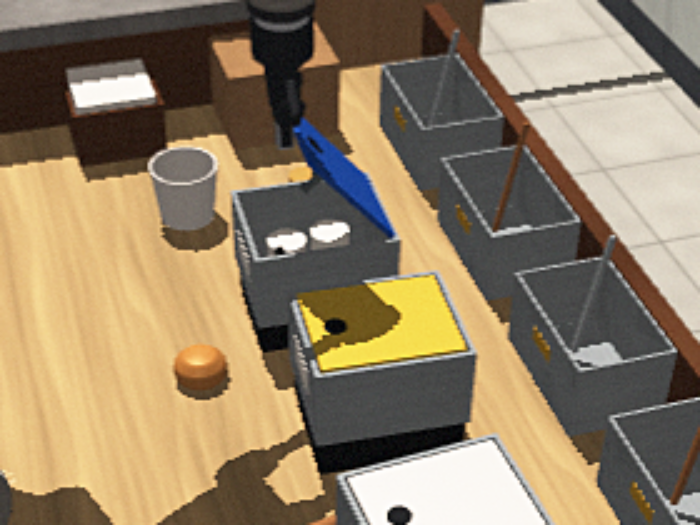

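The fingertip is under the middle of the front edge and the lid is rising with little force, so I'll continue along the arc.

```bash
python3 -m crank '{"translation": [[-0.010,0,-0.008],[-0.023,0,-0.016],[-0.037,0,-0.023],[-0.052,0,-0.030],[-0.068,0,-0.034],[-0.084,0,-0.037],[-0.098,0,-0.039],[-0.107,0,-0.039]], "yaw": [0,0,0,0,0,0,0,0], "jaw": [1,1,1,1,1,1,1,1]}'
python3 - <<'E'
from h import *
s=status.observe(); print(s['ft_force'],s['position'])
d=imaging.snapshot('side'); cv2.imwrite('pics/s4.png',cv2.resize(d['frame'][60:270,140:420,::-1],None,fx=2.5,fy=2.5))
E
```

```text
t: 11.15
position: [0.6185, 0.2329, 0.3041]
eef_rot: [0.058, 3.141, 0.0]
ft_force: [-0.1, -0.2, -0.2]
grip_width: -0.0
grip_force: 0.2
[-0.09320102 -0.17849466 -0.17761715] [0.61853278 0.23292625 0.3040977 ]
```

View pics/s4.png

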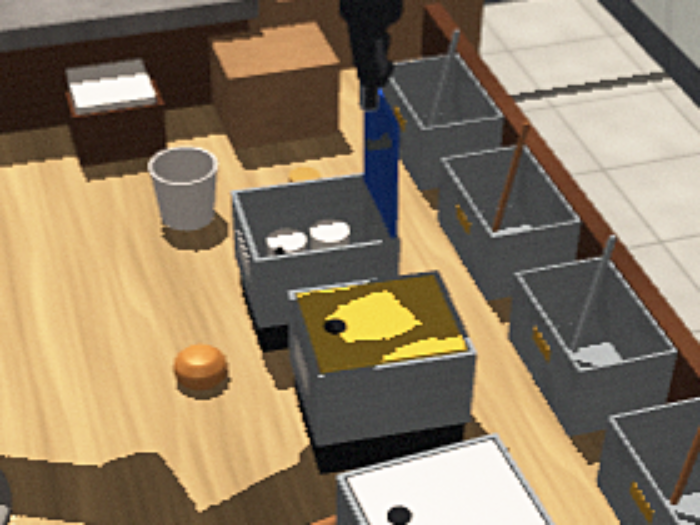

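The lid is nearly upright. One small further push, then I'll back straight off.

```bash
python3 -m crank '{"translation": [[-0.004,0,0],[-0.007,0,0],[-0.007,0,0],[0.01,0,0],[0.04,0,0],[0.09,0,0],[0.15,0,-0.02],[0.19,0,-0.04]], "yaw": [0,0,0,0,0,0,0,0], "jaw": [1,1,1,1,1,1,1,1]}'
python3 -m crank '{"translation": [[0.02,0,-0.01],[0.02,0,-0.01],[0.02,0,-0.01],[0.02,0,-0.01],[0.02,0,-0.01],[0.02,0,-0.01],[0.02,0,-0.01],[0.02,0,-0.01]], "yaw": [0,0,0,0,0,0,0,0], "jaw": [1,1,1,1,1,1,1,1]}'
python3 - <<'E'
from h import *
s=status.observe(); print(s['t'],s['ft_force'],s['position'])
d=imaging.snapshot('side'); cv2.imwrite('pics/s5.png',d['frame'][...,::-1])
E
```

```text
t: 12.2
position: [0.4257, 0.2398, 0.3446]
eef_rot: [0.057, 3.141, 0.001]
ft_force: [0.0, 0.4, 0.9]
grip_width: 0.0002
grip_force: 0.0
t: 13.2
position: [0.4083, 0.2406, 0.3538]
eef_rot: [0.058, 3.141, 0.0]
ft_force: [-0.0, -0.2, 0.4]
grip_width: 0.0001
grip_force: 0.0
13.2 [-0.02644927 -0.17389075  0.37881936] [0.40826716 0.2405887  0.35380821]
```

View pics/s5.png

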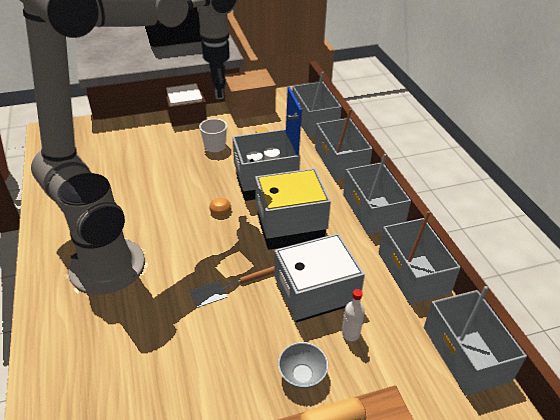

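The blue lid stands upright at (293,117), the cups are exposed, everything else is where it was, and the arm is clear.

```bash
python3 -c "from workcell import ctrl; print(ctrl.sign_off())"
```

```text
the job is handed in; nothing more can be done
None
```

The blue lid was unlatched at its spot, sprang ajar, and was pushed up to about upright, where it stayed; the yellow and white lids are shut, nothing else looks moved in the camera view, and the job was handed in with the arm clear at about 13 s.

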